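# Hang the brush caddy on the two panel studs

### The arm

A 6-joint arm with a two-finger parallel gripper is mounted at the origin on the work surface. World frame = base frame: x ahead of the robot, y to its left, z up, the work surface at z = 0. Lengths are in m, angles in rad, forces in N, time in s.
With the tool pointing down it reaches from about 0.35 to 0.725 m from the base axis. Payload 4.3 kg.
Tool frame: the origin (TCP) lies on the centre line of the jaws, within the pads' length; the fingertips stand robot.tip_extent ahead of it and the grasp point (between the pads) lies 8 mm behind it (robot.tip_extent is the distance from the TCP to the fingertips, in m); z points along the fingers, y is the line along which they close (so a half turn about z gives the same grasp; the last joint's range is limited). The gripper opens to 85 mm and grips with 20 to 120 N. Pads are 22 mm wide; open, the fingers measure 114 mm over their backs; the gripper's body (76 mm by 85 mm) begins 54 mm behind the grasp point. The pads swing forward as they close: fully open they stand 13 mm farther back than shut.
Start: joints at [1.078, 0.377, 0.081, 1.274, 0, 1.46], TCP at [0.215, 0.533, 0.242] pointing down, gripper open.
Joint ranges: [-2.72, 2.72], [-0.84, 1.66], [-1.02, 1.22], [-1.77, 2.12], [-1.37, 1.28], [-3.14, 3.14]. Speed limits (rad/s): [2.57, 2.57, 3.14, 3.14, 3.14, 3.14].

### API

Orientations are given as a unit quaternion [x, y, z, w].
In Python, from plant import robot, imaging gives the robot as it stands.
- The arm moves only by the tool step_arm, never from a script. Its arguments are lists of equal length, an entry for each row: "jaw": the gripper's target within -1 to 1 (fully open at 1, half-way at 0, shut at -1); "offset": the shift along the tool's x, y, z each as a share of 75 cm, from -1 to 1, a list of three; "dr": the turn, a rotation vector about the tool's x, y, z each as a share of 30 degrees, from -1 to 1, a list of three. In form: {"jaw": [jaw, ...], "offset": [[tx, ty, tz], ...], "dr": [[ax, ay, az], ...]}. A call has 1 to 5 rows; each row is the pose to reach, as a shift and turn from the pose commanded when the call began, along the tool's axes at that moment; what a row does not reach only later rows make up. A row lasts 1/12 s, in which the tool goes at most 41.7 mm and 7.16 degrees, less where a joint would pass 70% of its speed; a pose out of reach is approached as far as the arm can. A call with a number of a shift or a turn outside -1 to 1 is refused whole. A call with a gripper value outside its range is refused whole. The fingers move at their own pace and stop on an object; the grip force is fixed at half the most. Time passes only in rows, so rows that repeat a pose let the fingers close. It gives the time, the measured TCP pose, the force, the opening and the grip force at its end, in the units of the state.
- robot.observe(): the state, without advancing time (a new reading comes with each control period).
- imaging.camera(name): name is "scene" or "top" or "wrist"; returns the picture (480x640x3 uint8, blue, green, red); there is no depth.
- imaging.calibration(name): a dict with "fx", "fy", "cx", "cy" (pixels), "rvec" (rotation vector, rad) and "tvec" (3), from world to camera coordinates, as OpenCV has them; the wrist camera has in their place "T_tool_cam" (4x4, takes a point from camera to tool coordinates, whose origin is the TCP and whose axes are the flange's). Camera axes: x right, y down, z forward; pixel columns grow to the right and rows downward; lengths in m; the calibration is good to about 2 mm. A picture is of the moment at which its call begins: read the wrist's pose just before it. calibration takes no time and is no camera call.
- robot.sign_off(): hands the job in; it is judged then, once.
Trained networks look in the newest picture that a camera, given by its name, has taken for a name from the list of things; names that differ only in an ending like _2 or _b are one class to them, and where a whole thing is asked for, a point or a joint stands for the part that bears it (a point fixed in the world has none). Each returns a list of dicts, best first, with "p" (0 to 1); they miss things now and then, are a little off and sometimes report something else, mostly with a low value. They report only what shows in the picture. A call takes as long as a camera call. They do not tell look-alikes from the thing itself.
- imaging.search_frame(label, camera): "box" ([left, top, right, bottom] in pixels, round what is visible of it).
The state is a dict: "t": time; "joint_pos": joint angles; "qd": joint speeds; "joint_torque": joint torques, N m; "tcp_pos": TCP position; "ee_rot": TCP orientation; "contact_force": force on the tool from outside, world axes, zero at the start; "wrist_torque": the same for the moment, N m; "grip_width": finger opening in m; "grasp_force": force on a finger pad.
Only numpy, scipy, OpenCV 4.12 (cv2) and the standard library are available. Lean on these libraries where they do the work, as an engineer would, in place of code of your own. Each camera call takes 0.05 s, during which the arm holds its last target. There are 200 camera calls.

### The job

Pick up the steel brush caddy and hang it on the two headed studs of the small perforated-panel stand: both studs through its two keyholes, back plate against the panel, then let it down until it hangs fully home and level on both studs, and let go. The studs are only clamped by hand and were never set exactly, so feel for them and stay gentle: never lean hard on the stand. Do not knock or shove the other things on the table.

Things in the scene. Friction and masses are not known exactly. Their poses are not given: they have to be found in the camera images.
- caddy_mid (a point): Loose steel brush caddy, 0.3-0.55 kg, upright; point at its centre, 57.5 mm above its flat underside. z up, +x to its back, y sideways. Open empty pocket: 50 wide (y +-25), 72 deep (x -34..+38), 95 high, walls 3: grasp across the 50, near x=0, about 70 up. Behind it a T-shaped back plate 4 thick (x 38..42), 115 high: stem 50 wide up to 56, above that ears 130 wide with level straight lower edges
- caddy_keyholes (a point): Caddy: point on the back plate's back face, mid-way between its two keyholes, level with the centres of their openings (42 behind caddy_mid, 78 above the underside); same axes. At y=-45 and +45: a through opening 16 wide, flat bottom edge 8 below this point, full width to 4 above it, then shoulders narrow to an upright slot 8 wide from 13.5 above, ending square 18 above. The ears' lower edge is 22 below this point
- caddy_seat (a point): Caddy: point 15 above caddy_keyholes, on the back face: where the middle of the line between the two stud shank centres comes to lie when the caddy hangs fully home, its slot ends resting on the shanks. Hung, the caddy's axes point the same ways as the stand's, and its back face is 0 to 3 mm from the panel, leaning at most 0.04 rad. A stud head passes only the wide opening, not the slot
- stand_pins (a point): Fixed stand: upright grey perforated panel 270 wide, 192 high, two flat feet reach 75 in front. Point on the panel face, 165 above the table, at the NOMINAL middle of its two studs. z up, y along the panel; it faces its own -x. Studs point to -x, at nominal y=-45 and +45, equal height: shank 6 dia. for 7 mm from the panel, then head 12 dia. from 7 to 15 mm. See stand_top for their true place
- stand_top (a point): Middle of the panel's top front edge, 27 above stand_pins; same axes. The studs share one bar clamped by hand behind the panel in oversize holes: the pair is up to 10 mm off nominal along y and, independently, up to 10 mm in height, and its true place is not measured: feel for it. Their 90 spacing, level and squareness are exact, and the bar does not move in use
- paint_cup_a_mid (a point): bystander: small white paint cup, 64 across, 34 high, on the table near the stand; its centre
- paint_cup_b_mid (a point): bystander: another such paint cup near the caddy; its centre
- brush_bucket_mid (a point): bystander: white bucket 120 across, 115 high, with brushes standing in it up to 210 high; the bucket's centre
- paint_jar: bystander: glass jar 56 across, 75 high; origin under its centre
- tin: bystander: plain aluminium box 55 x 75 x 90 high, open, with no eared plate; origin under its centre
- wood_disc: bystander: flat wooden disc ornament 100 across, 7 thick, with a small tab; origin under its centre
- flat_brush: bystander: paint brush lying flat on the table; its origin
Mind the look-alikes: they are no part of the job. What is shaped like the part that bears caddy_mid but blue is not meant.

How it is judged:
On the way, in this order (a step that is already met when the one before it is completed fails the run):
1. the caddy is lifted clear of the table (height (world z) of caddy_mid above 0.09 m), for 0.2 s.
2. the caddy is on the stand with both stud heads through its keyholes: back face within 6 mm of the panel, square to it, at stud height (x of caddy_mid in the frame of stand_pins between -0.048 and -0.036 m and y of caddy_mid in the frame of stand_pins between -0.013 and 0.013 m and z of caddy_mid in the frame of stand_pins between -0.049 and -0.006 m and angle between the x axis of caddy_mid and the x axis of stand_pins, either way round below 0.1 rad), for 0.1 s.
At the end, for the whole second after the job is handed in: The caddy hangs by itself at rest on both studs: back face within 6 mm of the panel, middle within 13 mm of the nominal stud middle sideways and shank seats within 13 mm of the nominal stud height (the studs themselves may be 10 mm off), level within 0.05 rad and upright within 0.07 rad (x of caddy_mid in the frame of stand_pins between -0.048 and -0.036 m and y of caddy_mid in the frame of stand_pins between -0.013 and 0.013 m and z of caddy_mid in the frame of stand_pins between -0.049 and -0.022 m and angle between the y axis of caddy_mid and the y axis of stand_pins, either way round below 0.05 rad and angle between caddy_mid's own z axis and vertical below 0.07 rad and linear speed of caddy below 0.02 m/s and contact force between caddy and stand above 1 N); the robot touches nothing.
It fails at once if the stand is leaned on hard (more than 30 N between the caddy and the stand or studs) (contact force between caddy and stand above 30 N).
It fails at once if the robot itself pushes the stand hard (more than 30 N) (contact force between the arm and stand above 30 N).
It fails at once if a bystander is shoved more than 40 mm or knocked over (distance of any of paint_cup_a_mid, paint_cup_b_mid, brush_bucket_mid, paint_jar, tin, wood_disc, flat_brush from where it was at the start of the episode above 0.04 m or angle between any of brush_bucket_mid, paint_jar, tin, paint_cup_a_mid, paint_cup_b_mid's own z axis and vertical above 0.8 rad).
It also fails if it takes over 58 s, if anything falls off the work surface, if the arm or the gripper's body presses on something with over 40 N, if the wrist force passes 120 N, or if a joint passes its speed limit or range.

## Working session

There is one attempt and no reset: what is moved stays moved. The work goes in short steps, Python scripts to look and compute and a tool call to move; the robot and the scene stay as the last step left them, time stands still between calls to the robot, and variables do not carry over. Pictures are saved under pics/ and viewed, at most 10 in all, crops included, and the job is handed in when it is done.

Besides the shell and the picture viewer there is one more tool, called after ">>>" by a JSON object that holds its "api" and its "payload". step_arm: Moves the arm, as the interface text tells. Shift numbers are shares of 75 cm and turn numbers shares of 30 degrees, none past 1 either way. Its arguments: {"type":"object","properties":{"jaw":{"type":"array"},"offset":{"type":"array"},"dr":{"type":"array"}},"required":["jaw","offset","dr"]}

```bash
ls; mkdir -p pics; python3 - <<'E'
from plant import robot, imaging
import cv2,numpy as np
print(robot.observe(), robot.tip_extent)
a=imaging.camera("scene");b=imaging.camera("top")
cv2.imwrite("pics/scene.png",a);cv2.imwrite("pics/top.png",b)
for c in("scene","top"):
  print(c,imaging.calibration(c))
  for l in("caddy_mid","caddy_keyholes","stand_pins","stand_top"):
    print(l,[(np.round(d["box"]).tolist(),round(d["p"],2)) for d in imaging.search_frame(l,c)])
E
```

```text
pics
{'t': 0.0, 'joint_pos': array([ 1.07770072e+00,  3.78068100e-01,  7.96532929e-02,  1.27442268e+00,
       -1.79499067e-05,  1.46049273e+00]), 'qd': array([ 0.00075072,  0.00028339, -0.0007686 ,  0.0006927 , -0.00081935,
       -0.00062099]), 'joint_torque': array([-1.40111752e-03, -4.63597941e+01,  2.69878703e+01,  2.06350617e-02,
       -2.54072811e-04, -1.36997059e-05]), 'tcp_pos': array([0.21446976, 0.53282416, 0.2413686 ]), 'ee_rot': array([ 1.90229487e-01,  9.81739120e-01, -9.77148511e-04, -2.94688598e-04]), 'contact_force': array([ 0.34278024, -0.58701523, -0.32442304]), 'wrist_torque': array([-0.00189543,  0.00309555,  0.01465966]), 'grasp_force': 0.0, 'grip_width': 0.0854562750088273} 0.011
scene {'fx': 564.5372073490868, 'fy': 564.5372073490868, 'cx': 315.4498409065001, 'cy': 243.11455201992902, 'rvec': array([ 2.08877718,  1.2684948 , -0.50147857]), 'tvec': array([-0.20808359, -0.22383844,  1.81990223])}
caddy_mid [([285.0, 204.0, 334.0, 248.0], 0.91), ([364.0, 228.0, 409.0, 283.0], 0.85), ([322.0, 240.0, 360.0, 297.0], 0.75), ([347.0, 194.0, 392.0, 236.0], 0.69), ([33
[... 362 characters left out ...]
2)]
stand_top [([182.0, 224.0, 269.0, 361.0], 0.82)]
top {'fx': 489.1096761389952, 'fy': 489.1096761389952, 'cx': 322.2838337796478, 'cy': 238.48539046221427, 'rvec': array([ 2.13979052, -2.14633658,  0.1683244 ]), 'tvec': array([-0.03796047,  0.50777577,  1.44557059])}
caddy_mid [([286.0, 212.0, 323.0, 249.0], 0.84), ([235.0, 204.0, 270.0, 240.0], 0.73), ([221.0, 255.0, 255.0, 294.0], 0.68)]
caddy_keyholes [([285.0, 211.0, 325.0, 245.0], 0.95), ([222.0, 254.0, 258.0, 294.0], 0.89), ([194.0, 313.0, 238.0, 355.0], 0.89), ([278.0, 269.0, 319.0, 311.0], 0.66)]
stand_pins [([352.0, 191.0, 438.0, 297.0], 0.73), ([251.0, 148.0, 282.0, 180.0], 0.67)]
stand_top [([355.0, 193.0, 439.0, 298.0], 0.72)]
```

```bash
python3 - <<'E'
import cv2
a=cv2.imread("pics/scene.png");b=cv2.imread("pics/top.png")
cv2.imwrite("pics/s1.png",cv2.resize(a[140:370,170:450],(800,657),interpolation=cv2.INTER_CUBIC)[:600])
cv2.imwrite("pics/s2.png",cv2.resize(b[140:370,170:450],None,fx=2.6,fy=2.6,interpolation=cv2.INTER_CUBIC))
E
```

```text
(no output)
```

View pics/s1.png

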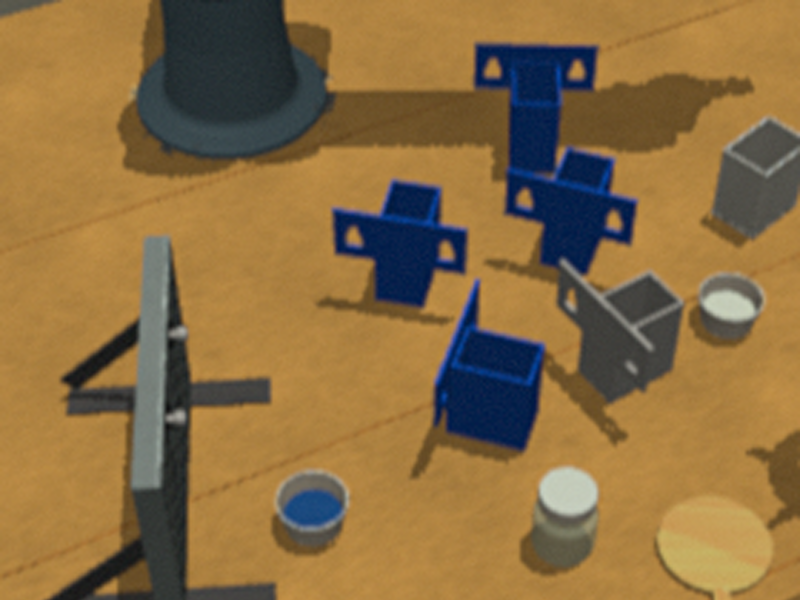

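View pics/s2.png

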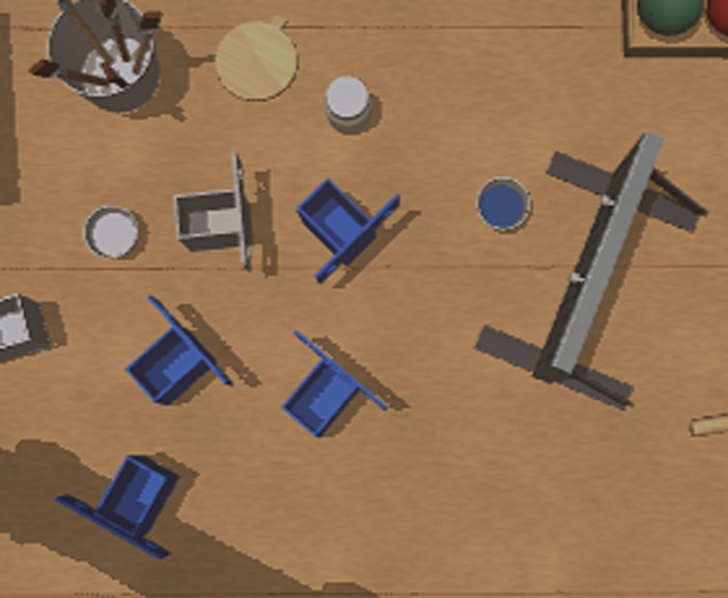

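The steel caddy is at scene pixel (387,255) and top pixel (253,221). The look-alikes are four blue caddies, at top pixels (300,228), (238,275), (296,289) and (221,334), and the plain tin, at top pixel (174,265). Only the first is grey with an eared plate. I'll enlarge it and the stand to confirm and measure.

```bash
python3 - <<'E'
import cv2,numpy as np
a=cv2.imread("pics/scene.png");b=cv2.imread("pics/top.png")
def c(im,x,y,w,h,s=6): return cv2.resize(im[y:y+h,x:x+w],None,fx=s,fy=s,interpolation=cv2.INTER_CUBIC)
m=np.zeros((600,800,3),np.uint8)
def put(t,x,y): m[y:y+t.shape[0],x:x+t.shape[1]]=t
put(c(a,360,225,55,60,5),0,0); put(c(b,232,190,44,58,5),0,305)
put(c(a,190,215,60,150,4),280,0); put(c(b,345,185,62,106,4.5),525,0)
cv2.imwrite("pics/z.png",m)
E
```

```text
Traceback (most recent call last):
ValueError: could not broadcast input array from shape (477,279,3) into shape (477,275,3)
```

```bash
python3 - <<'E'
import cv2,numpy as np
a=cv2.imread("pics/scene.png");b=cv2.imread("pics/top.png")
def c(im,x,y,w,h,s=6): return cv2.resize(im[y:y+h,x:x+w],None,fx=s,fy=s,interpolation=cv2.INTER_CUBIC)
m=np.zeros((600,800,3),np.uint8)
def put(t,x,y): m[y:y+t.shape[0],x:x+t.shape[1]]=t
put(c(a,360,225,55,60,5),0,0); put(c(b,232,190,44,58,5),0,305)
put(c(a,190,215,60,150,4),280,0); put(c(b,350,185,65,106,4),525,0)
cv2.imwrite("pics/z.png",m)
E
```

```text
(no output)
```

View pics/z.png

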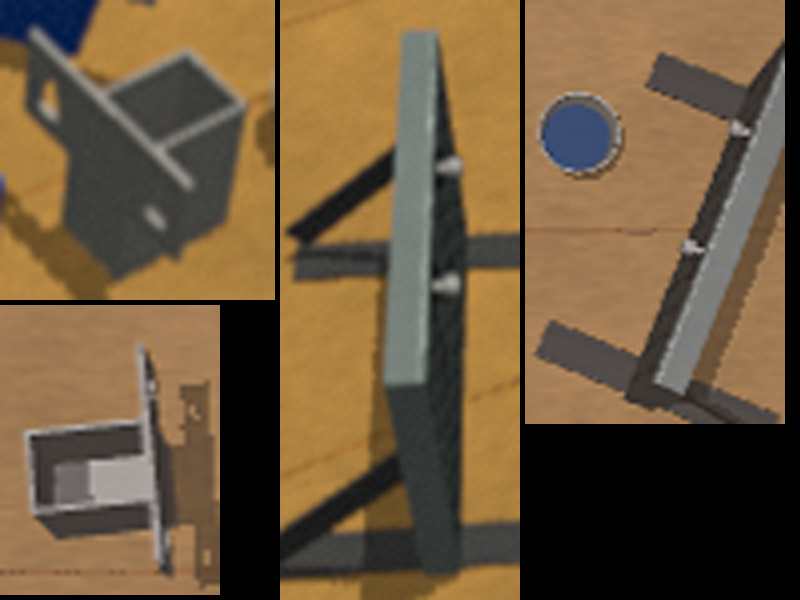

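```bash
cat > h.py <<'E'
import numpy as np,cv2
from scipy.optimize import least_squares
from scipy.spatial.transform import Rotation as R
from plant import robot,imaging
def project(c,P):
    k=imaging.calibration(c);K=np.array([[k["fx"],0,k["cx"]],[0,k["fy"],k["cy"]],[0,0,1]])
    return cv2.projectPoints(np.asarray(P,float),k["rvec"],k["tvec"],K,None)[0][:,0]
def place(p,M): # p=x,y,z,yaw
    return R.from_euler("z",p[3]).apply(M)+p[:3]
def fit(obs,p0):
    # obs: (camera,model pt,pixel)
    def f(p): return np.concatenate([project(c,place(p,[m]))[0]-px for c,m,px in obs])
    s=least_squares(f,p0,loss="soft_l1");print(np.round(s.x,4),"res px",np.round(f(s.x).reshape(-1,2),1).tolist());return s.x
E
python3 - <<'E'
from h import *
T="top";S="scene"
best=None
st=lambda s:[(T,(0,-s*.135,0),(382.5,281.2)),(T,(0,s*.135,0),(417.3,191.9)),(S,(0,s*.135,0),(229.2,223.5)),(S,(0,-s*.135,0),(226.2,310.7))]
for s in(1,-1):
  for y0 in(0,1.5,3,-1.5): fit(st(s),[.5,0,.19,y0])
print("caddy")
for s in(1,-1):
  ob=[(T,(.04,s*.065,.0575),(260.2,198.4)),(T,(.04,-s*.065,.0575),(265,243)),(T,(-.034,s*.025,.0375),(237.6,215.4)),(T,(-.034,-s*.025,.0375),(239.2,231.6)),
  (S,(.04,-s*.065,.0575),(367,231)),(S,(.04,s*.065,.0575),(398,262.4)),(S,(-.034,-s*.025,.0375),(397.4,235)),(S,(-.034,s*.025,.0375),(408.6,245.4))]
  for y0 in(0,1.5,3,-1.5): fit(ob,[.5,0,.06,y0])
E
```

```text
[ 0.4554 -0.2422  0.1417  1.1783] res px [[28.9, -73.6], [-40.3, 103.8], [-0.5, 2.2], [0.4, -0.8]]
[ 0.4554 -0.2421  0.1417  1.1783] res px [[28.9, -73.6], [-40.3, 103.9], [-0.5, 2.2], [0.4, -0.8]]
[ 0.4932 -0.2534  0.1726  4.3487] res px [[1.0, 0.7], [-1.6, -0.4], [-0.8, 92.1], [1.0, -82.8]]
[ 0.4932 -0.2534  0.1726 -1.9345] res px [[1.0, 0.7], [-1.6, -0.4], [-0.8, 92.1], [1.0, -82.8]]Traceback (most recent call last):
  File "<stdin>", line 6, in <module>
  File "h.py", line 13, in fit
    s=least_squares(f,p0,loss="soft_l1");print(np.round(s.x,4),"res px",np.round(f(s.x).reshape(-1,2),1).tolist());return s.x
    return func(*args, **kwargs)
    result = trf(vector_fun.fun, vector_fun.jac, x0, f0, J0, lb, ub, ftol, xtol,
                 gtol, max_nfev, x_scale, loss_function, tr_solver,
                 tr_options.copy(), verbose, callback=callback_wrapped)
    return trf_no_bounds(
        fun, jac, x0, f0, J0, ftol, xtol, gtol, max_nfev, x_scale,
        loss_function, tr_solver, tr_options, verbose, callback=callback)
    f_new = fun(x_new)
    self._update_fun()
    ~~~~~~~~~~~~~~~~^^
    self.f = self.fun_wrapped(xp_copy(self.x))
             ~~~~~~~~~~~~~~~~^^^^^^^^^^^^^^^^^
    return np.atleast_1d(self.fun(x))
                         ~~~~~~~~^^^
    return self.f(x, *self.args, **self.kwargs)
           ~~~~~~^^^^^^^^^^^^^^^^^^^^^^^^^^^^^^
  File "h.py", line 12, in f
    def f(p): return np.concatenate([project(c,place(p,[m]))[0]-px for c,m,px in obs])
                                     ~~~~~~~^^^^^^^^^^^^^^^^
  File "h.py", line 6, in project
    k=imaging.calibration(c);K=np.array([[k["fx"],0,k["cx"]],[0,k["fy"],k["cy"]],[0,0,1]])
ValueError: time passes only in moves, steps and waits
```

```bash
sed -i 's/^def project/import functools\ncal=functools.lru_cache(imaging.calibration)\ndef project/; s/k=imaging.calibration(c);/k=cal(c);/' h.py
cat >obs.py <<'E'
T="top";S="scene"
st=lambda s:[(T,(0,-s*.135,0),(382.5,281.2)),(T,(0,s*.135,0),(417.3,191.9)),(S,(0,-s*.135,0),(229.2,223.5)),(S,(0,s*.135,0),(226.2,310.7)),
 (T,(.015,-s*.135,0),(390.7,283.2)),(S,(.015,-s*.135,0),(220.7,223)),(S,(.015,s*.135,0),(216.7,310.7))]
ca=lambda s:[(T,(.04,s*.065,.0575),(260.2,198.4)),(T,(.04,-s*.065,.0575),(265,243)),(T,(-.034,s*.025,.0375),(237.6,215.4)),(T,(-.034,-s*.025,.0375),(239.2,231.6)),
  (S,(.04,-s*.065,.0575),(367,231)),(S,(.04,s*.065,.0575),(398,262.4)),(S,(-.034,-s*.025,.0375),(397.4,235)),(S,(-.034,s*.025,.0375),(408.6,245.4))]
E
python3 - <<'E'
from h import *
from obs import *
for o in(st,ca):
 for s in(1,-1):
  for y0 in(0,3.1): fit(o(s),[.5,0,.1,y0])
E
```

```text
[ 0.4915 -0.2534  0.1886 -1.9619] res px [[0.5, 0.4], [0.8, -0.7], [-1.5, -0.7], [-0.6, 0.0], [-2.5, 0.5], [0.9, 0.2], [1.8, 0.5]]
[ 0.4915 -0.2534  0.1886  4.3212] res px [[0.5, 0.4], [0.8, -0.7], [-1.5, -0.7], [-0.6, 0.0], [-2.5, 0.5], [0.9, 0.2], [1.8, 0.5]]
[ 0.488  -0.258   0.1857  1.2173] res px [[3.9, 2.4], [0.6, 0.1], [-5.7, 0.1], [-0.7, 0.3], [-9.6, -1.5], [8.9, 0.0], [15.8, -0.4]]
[ 0.488  -0.258   0.1857  1.2173] res px [[3.9, 2.4], [0.6, 0.1], [-5.7, 0.1], [-0.7, 0.3], [-9.6, -1.5], [8.9, 0.0], [15.8, -0.4]]
[ 0.5477  0.1753  0.0561 -1.4698] res px [[-0.2, -0.5], [-1.2, -1.2], [-0.7, -0.2], [-0.9, 0.3], [-1.3, 0.2], [-1.0, -0.1], [-0.9, -0.3], [0.0, 0.7]]
[0.5477 0.1753 0.0561 4.8133] res px [[-0.2, -0.5], [-1.2, -1.2], [-0.7, -0.2], [-0.9, 0.3], [-1.3, 0.2], [-1.0, -0.1], [-0.9, -0.3], [0.0, 0.7]]
[0.558  0.1918 0.0557 0.3616] res px [[-1.2, -1.1], [-48.2, -30.2], [17.9, 11.2], [0.2, 1.0], [60.8, 3.8], [0.5, 0.1], [-2.4, -0.3], [-25.0, -0.5]]
[0.5316 0.1896 0.0565 3.0615] res px [[-41.0, 40.1], [-0.8, -1.1], [-0.7, 0.4], [14.6, -14.6], [-1.7, 0.1], [10.7, -44.6], [-6.0, 16.1], [-0.3, 0.2]]
```

```bash
cat >> h.py <<'E'
def goto(pos,yaw_deg,q=None):
    "tool down, tool x at heading yaw_deg -> offset, dr shares"
    s=robot.observe();A=R.from_quat(s["ee_rot"]);t=np.radians(yaw_deg)/2
    B=R.from_quat([np.cos(t),np.sin(t),0,0])
    off=A.inv().apply(np.asarray(pos)-s["tcp_pos"])/.75; dr=np.degrees((A.inv()*B).as_rotvec())/30
    print("t",round(s["t"],2),"off",np.round(off,4).tolist(),"dr",np.round(dr,3).tolist())
E
python3 - <<'E'
from h import *
k=imaging.calibration("wrist");print(k)
goto([.545,.19,.30],95.8)
E
```

```text
{'fx': 377.1441393446579, 'fy': 377.1441393446579, 'cx': 322.04666693586506, 'cy': 237.3934122496085, 'T_tool_cam': array([[ 7.97848011e-04, -9.59059747e-01, -2.83202693e-01,
         7.30966807e-02],
       [ 9.99999474e-01,  9.47605688e-04, -3.91814354e-04,
         2.48474487e-04],
       [ 6.44137858e-04, -2.83202231e-01,  9.59059999e-01,
        -1.31093153e-01],
       [ 0.00000000e+00,  0.00000000e+00,  0.00000000e+00,
         1.00000000e+00]])}
t 0.5 off [-0.5795, -0.2603, -0.077] dr [0.0, -0.0, 2.076]
```

>>> {"api": "step_arm", "payload": {"jaw": [1,1,1,1,1], "offset": [[-0.58,-0.26,-0.077],[-0.58,-0.26,-0.077],[-0.58,-0.26,-0.077],[-0.58,-0.26,-0.077],[-0.58,-0.26,-0.077]], "dr": [[0,0,1],[0,0,1],[0,0,1],[0,0,1],[0,0,1]]}}

```text
t: 0.92
tcp_pos: [0.3592, 0.383, 0.2678]
ee_rot: [0.44, 0.898, 0.0, 0.0]
contact_force: [1.0, -0.7, 0.3]
grip_width: 0.0852
grasp_force: 0.0
```

```bash
python3 -c "
from h import *
goto([.545,.19,.30],95.8)"
```

```text
t 0.92 off [-0.3553, 0.0378, -0.0429] dr [0.001, -0.0, 1.068]
```

>>> {"api": "step_arm", "payload": {"jaw": [1,1,1,1,1], "offset": [[-0.355,0.038,-0.043],[-0.355,0.038,-0.043],[-0.355,0.038,-0.043],[-0.355,0.038,-0.043],[-0.355,0.038,-0.043]], "dr": [[0,0,1],[0,0,1],[0,0,1],[0,0,1],[0,0,1]]}}

```text
t: 1.33
tcp_pos: [0.5035, 0.2344, 0.2928]
ee_rot: [0.657, 0.754, 0.0, 0.0]
contact_force: [0.2, 0.2, 0.2]
grip_width: 0.0856
grasp_force: 0.0
```

```bash
python3 -c "
from h import *
goto([.545,.19,.30],95.8)"
```

```text
t 1.33 off [-0.0661, 0.0468, -0.0096] dr [0.001, -0.001, 0.067]
```

>>> {"api": "step_arm", "payload": {"jaw": [1,1,1,1], "offset": [[-0.066,0.047,-0.01],[-0.066,0.047,-0.01],[-0.066,0.047,-0.01],[-0.066,0.047,-0.01]], "dr": [[0,0,0.067],[0,0,0.067],[0,0,0.067],[0,0,0.067]]}}

```text
t: 1.67
tcp_pos: [0.5449, 0.1912, 0.2996]
ee_rot: [0.67, 0.743, 0.0, -0.0]
contact_force: [0.1, -0.6, 0.1]
grip_width: 0.0858
grasp_force: 0.0
```

```bash
python3 - <<'E'
from h import *
s=robot.observe();print(s["tcp_pos"],s["ee_rot"])
np.savez("w1",p=s["tcp_pos"],q=s["ee_rot"])
cv2.imwrite("pics/w1.png",imaging.camera("wrist"))
E
```

```text
[0.54485872 0.19122452 0.29957836] [ 6.69607275e-01  7.42715294e-01  1.17080186e-04 -2.74374384e-04]
```

View pics/w1.png

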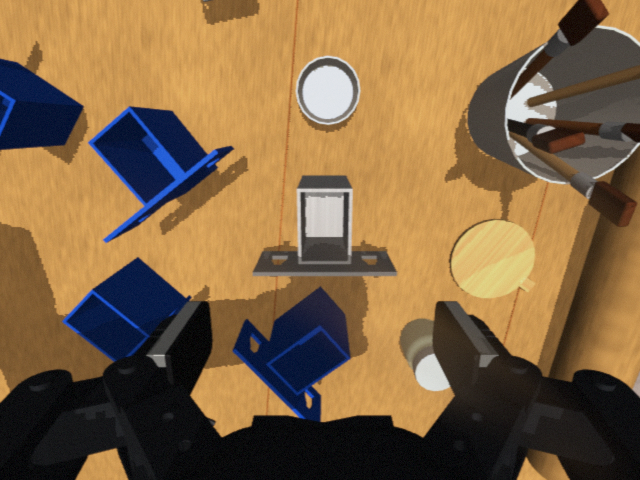

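The wrist view shows the steel caddy at (325,230). Its plate top edge runs from (253,274) to (396,274), and its front rim corners are at (297,189) and (352,188). Next I'll add this view to the fit.

```bash
cat >> h.py <<'E'
def wproj(p,q,P):
    k=cal("wrist");Tm=np.eye(4);Tm[:3,:3]=R.from_quat(q).as_matrix();Tm[:3,3]=p
    M=np.linalg.inv(Tm@k["T_tool_cam"]);X=np.asarray(P)@M[:3,:3].T+M[:3,3]
    return np.c_[k["fx"]*X[:,0]/X[:,2]+k["cx"],k["fy"]*X[:,1]/X[:,2]+k["cy"]]
_p=project
def project(c,P): return wproj(c[0],c[1],P) if isinstance(c,tuple) else _p(c,P)
E
python3 - <<'E'
from h import *
from obs import *
d=np.load("w1.npz");W=(d["p"],d["q"])
w=[(W,(.042,-.065,.0575),(253,274.5)),(W,(.042,.065,.0575),(396,274)),(W,(-.034,-.025,.0375),(297.5,189)),(W,(-.034,.025,.0375),(352,188.5))]
x=fit(w,[.5477,.1753,.057,-1.47])
x=fit(w+w+ca(1),[.5477,.1753,.057,-1.47])
st2=st(1)[:4]
fit(st2,[.49,-.25,.19,-1.96])
E
```

```text
[ 0.5478  0.1756  0.0517 -1.4644] res px [[0.7, 0.2], [-0.3, 0.5], [-0.4, -0.5], [0.1, -0.1]]
[ 0.5477  0.1761  0.0535 -1.4655] res px [[0.2, 0.3], [-0.0, 0.8], [-0.6, -0.7], [0.2, -0.3], [0.2, 0.3], [-0.0, 0.8], [-0.6, -0.7], [0.2, -0.3], [-0.5, -0.3], [-1.2, -1.2], [-0.8, 0.1], [-1.0, 0.5], [-1.2, 0.9], [-0.7, 0.5], [-0.8, 0.2], [0.1, 1.3]]
[ 0.4914 -0.2514  0.1862 -1.967 ] res px [[-0.6, 0.4], [0.2, -0.4], [-0.3, -0.3], [0.0, 0.4]]
```

```bash
python3 -c "
from h import *
goto([.53,-.16,.30],67.3)"
```

```text
t 1.72 off [-0.4649, -0.0679, -0.0008] dr [-0.001, -0.001, 0.958]
```

>>> {"api": "step_arm", "payload": {"jaw": [1,1,1,1,1], "offset": [[-0.465,-0.068,0],[-0.465,-0.068,0],[-0.465,-0.068,0],[-0.465,-0.068,0],[-0.465,-0.068,0]], "dr": [[0,0,0.958],[0,0,0.958],[0,0,0.958],[0,0,0.958],[0,0,0.958]]}}

```text
t: 2.13
tcp_pos: [0.5348, -0.0158, 0.2999]
ee_rot: [0.833, 0.554, 0.0, -0.0]
contact_force: [-0.1, 0.8, 0.7]
grip_width: 0.0858
grasp_force: 0.0
```

```bash
python3 -c "
from h import *
goto([.53,-.16,.30],67.3)"
```

```text
t 2.13 off [-0.1798, 0.0683, -0.0002] dr [-0.0, -0.001, -0.001]
```

>>> {"api": "step_arm", "payload": {"jaw": [1,1,1,1,1], "offset": [[-0.18,0.068,0],[-0.18,0.068,0],[-0.18,0.068,0],[-0.18,0.068,0],[-0.18,0.068,0]], "dr": [[0,0,0],[0,0,0],[0,0,0],[0,0,0],[0,0,0]]}}

```text
t: 2.55
tcp_pos: [0.5305, -0.1627, 0.2994]
ee_rot: [0.833, 0.553, -0.0, 0.0]
contact_force: [0.5, -0.4, 0.0]
grip_width: 0.0852
grasp_force: 0.0
```

```bash
python3 - <<'E'
from h import *
s=robot.observe();print(s["tcp_pos"],s["ee_rot"])
np.savez("w2",p=s["tcp_pos"],q=s["ee_rot"])
cv2.imwrite("pics/w2.png",imaging.camera("wrist"))
E
```

```text
[ 0.53047053 -0.1626963   0.29940789] [ 8.33224012e-01  5.52935364e-01 -4.16235607e-04  2.35129775e-04]
```

View pics/w2.png

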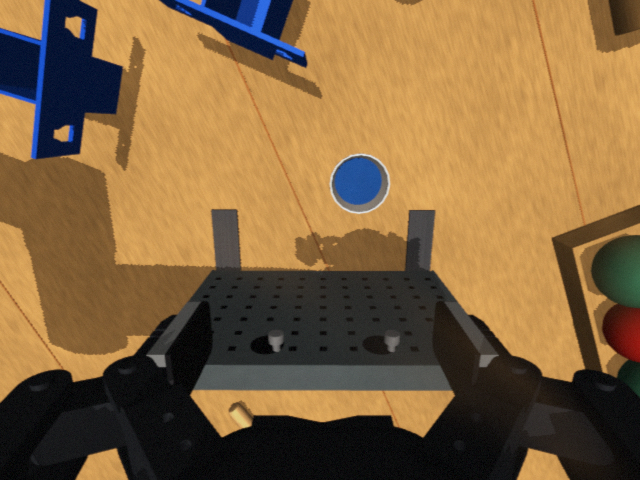

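The view shows the panel's top front edge at row ~365, the two stud heads at (276,338) and (392,338), and cup a at (360,184), just left of the path. I'll take a second, lower view.

>>> {"api": "step_arm", "payload": {"jaw": [1,1,1,1,1], "offset": [[0.03,0.01,0.053],[0.03,0.01,0.053],[0.03,0.01,0.053],[0.03,0.01,0.053],[0.03,0.01,0.053]], "dr": [[0,0,0],[0,0,0],[0,0,0],[0,0,0],[0,0,0]]}}

```text
t: 3.02
tcp_pos: [0.5468, -0.1416, 0.2613]
ee_rot: [0.832, 0.555, 0.0, 0.001]
contact_force: [1.6, -0.5, 0.0]
grip_width: 0.0856
grasp_force: 0.0
```

```bash
python3 - <<'E'
from h import *
s=robot.observe();print(s["tcp_pos"],s["ee_rot"])
np.savez("w3",p=s["tcp_pos"],q=s["ee_rot"])
b=imaging.camera("wrist");a=cv2.imread("pics/w2.png");cv2.imwrite("pics/w3.png",b)
c=lambda im,y:cv2.resize(im[y:y+110,180:480],None,fx=2.66,fy=2.66,interpolation=cv2.INTER_CUBIC)
cv2.imwrite("pics/w23.png",np.vstack([c(a,295),c(b,330)]))
E
```

```text
[ 0.54684983 -0.14158295  0.26130237] [8.31866088e-01 5.54975965e-01 3.95068775e-04 5.77337256e-04]
```

View pics/w23.png

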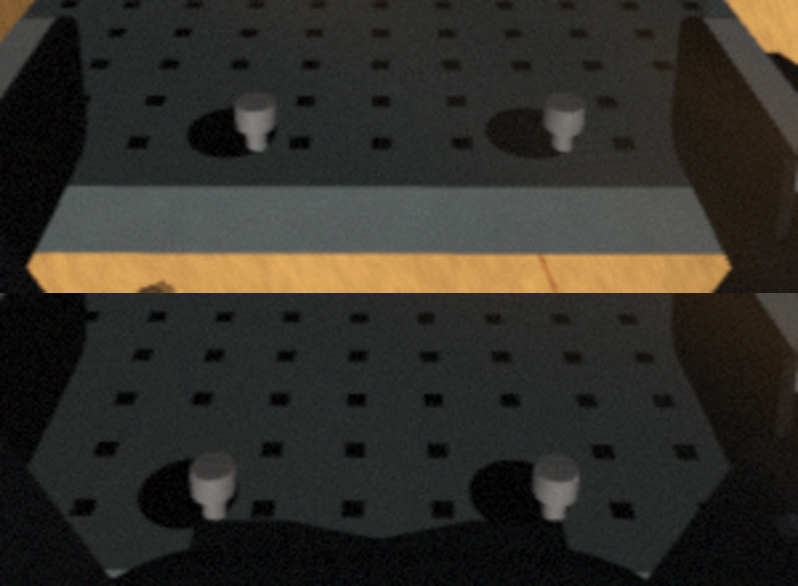

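```bash
cat > stand.py <<'E'
from h import *
from obs import st
L=lambda f:(lambda d:(d["p"],d["q"]))(np.load(f+".npz"))
W2,W3=L("w2"),L("w3")
def f(p,full=False):
    x,y,yaw,dy,dz=p;P=[x,y,.192,yaw];r=[]
    def o(c,m,px,w=1,vonly=False):
        e=(project(c,place(P,[m]))[0]-px)*w; r.append(e[1:] if vonly else e)
    o(W2,(0,-.135,-.192),(212.5,270.5));o(W2,(0,.135,-.192),(433,270.5))
    for s in(-1,1): o(W2,(0,s*.09,0),(0,364.7),1,True)
    for s,a,b,c,d in((-1,(275.7,333),(276.9,350),(259.9,394.1),(260.7,413.7)),(1,(391.9,333),(391.9,350),(388.9,394.4),(387.8,413.7))):
        o(W2,(-.015,dy+s*.045,dz-.027),a);o(W3,(-.015,dy+s*.045,dz-.027),c)
        o(W2,(0,dy+s*.045,dz-.027),b,.5);o(W3,(0,dy+s*.045,dz-.027),d,.5)
    for c,m,px in st(1)[:4]: o(c,m,px,.7)
    return r if full else np.concatenate(r)
s=least_squares(f,[.4914,-.2514,-1.967,0,0],loss="soft_l1")
if __name__=="__main__":
    print(np.round(s.x,4),[np.round(e,1).tolist() for e in f(s.x,True)])
    print(np.sqrt(np.diag(np.linalg.inv(s.jac.T@s.jac))))
E
python3 stand.py
```

```text
[ 0.4926 -0.2515 -1.9674  0.0087  0.0069] [[-0.2, -1.1], [0.3, -1.3], [0.7], [0.6], [0.2, -0.2], [-0.2, 0.4], [-0.2, -0.1], [-0.0, -0.7], [0.2, -0.2], [0.0, 0.5], [-0.4, -0.2], [-0.0, -0.5], [-0.2, -0.1], [0.4, -0.9], [-0.3, -1.2], [-0.1, -0.6]]
[0.00081781 0.00063268 0.00531684 0.00091703 0.00093479]
```

Stud offset measured: about +8.7 mm in y and +6.9 mm in z, with residuals around 1 px. Now I'll go and grasp the caddy.

```bash
python3 -c "
from h import *
goto([.5475,.1787,.21],96.0)"
```

```text
t 3.07 off [0.395, -0.1641, 0.0684] dr [0.004, 0.001, -0.954]
```

>>> {"api": "step_arm", "payload": {"jaw": [1,1,1,1,1], "offset": [[0.395,-0.164,0.068],[0.395,-0.164,0.068],[0.395,-0.164,0.068],[0.395,-0.164,0.068],[0.395,-0.164,0.068]], "dr": [[0,0,-0.954],[0,0,-0.954],[0,0,-0.954],[0,0,-0.954],[0,0,-0.954]]}}

```text
t: 3.48
tcp_pos: [0.5475, 0.0648, 0.2286]
ee_rot: [0.668, 0.744, 0.001, 0.001]
contact_force: [0.2, -0.3, -0.5]
grip_width: 0.0854
grasp_force: 0.0
```

```bash
python3 -c "
from h import *
goto([.5475,.1787,.21],96.0)"
```

```text
t 3.48 off [0.151, 0.0162, 0.0248] dr [0.006, 0.001, 0.004]
```

>>> {"api": "step_arm", "payload": {"jaw": [1,1,1,1,1], "offset": [[0.151,0.016,0.025],[0.151,0.016,0.025],[0.151,0.016,0.025],[0.151,0.016,0.025],[0.151,0.016,0.025]], "dr": [[0.006,0.001,0.004],[0.006,0.001,0.004],[0.006,0.001,0.004],[0.006,0.001,0.004],[0.006,0.001,0.004]]}}

```text
t: 3.9
tcp_pos: [0.5474, 0.1786, 0.2093]
ee_rot: [0.669, 0.743, -0.001, -0.001]
contact_force: [-0.3, 0.2, -0.8]
grip_width: 0.0855
grasp_force: 0.0
```

```bash
python3 -c "
from h import *
goto([.5475,.1787,.064],96.0)"
```

```text
t 3.9 off [0.0, 0.0006, 0.1937] dr [-0.004, -0.001, 0.0]
```

>>> {"api": "step_arm", "payload": {"jaw": [1,1,1,1,1], "offset": [[0,0,0.05],[0,0,0.1],[0,0,0.15],[0,0,0.194],[0,0,0.194]], "dr": [[-0.003,-0.001,0],[-0.003,-0.001,0],[-0.003,-0.001,0],[-0.003,-0.001,0],[-0.003,-0.001,0]]}}

```text
t: 4.32
tcp_pos: [0.5422, 0.1744, 0.0575]
ee_rot: [0.671, 0.741, -0.005, -0.003]
contact_force: [-2.0, -0.9, 0.6]
grip_width: 0.0854
grasp_force: 0.0
```

>>> {"api": "step_arm", "payload": {"jaw": [-1,-1,-1,-1,-1], "offset": [[0,0,0],[0,0,0],[0,0,0],[0,0,0],[0,0,0]], "dr": [[0,0,0],[0,0,0],[0,0,0],[0,0,0],[0,0,0]]}}

```text
t: 4.73
tcp_pos: [0.5492, 0.1772, 0.0664]
ee_rot: [0.67, 0.742, 0.001, 0.001]
contact_force: [-1.6, -1.6, 7.3]
grip_width: 0.0493
grasp_force: 62.7
```

>>> {"api": "step_arm", "payload": {"jaw": [-1,-1,-1,-1,-1], "offset": [[0,0,0],[0,0,0],[0,0,0],[0,0,0],[0,0,0]], "dr": [[0,0,0],[0,0,0],[0,0,0],[0,0,0],[0,0,0]]}}

```text
t: 5.15
tcp_pos: [0.5492, 0.1771, 0.0664]
ee_rot: [0.67, 0.742, 0.001, 0.001]
contact_force: [-2.0, -1.3, 6.4]
grip_width: 0.049
grasp_force: 62.7
```

>>> {"api": "step_arm", "payload": {"jaw": [-1,-1,-1,-1,-1], "offset": [[0,0,-0.03],[0,0,-0.07],[0,0,-0.12],[0,0,-0.17],[0,0,-0.18]], "dr": [[0,0,0],[0,0,0],[0,0,0],[0,0,0],[0,0,0]]}}

```text
t: 5.57
tcp_pos: [0.5508, 0.178, 0.2062]
ee_rot: [0.67, 0.742, 0.004, 0.003]
contact_force: [1.5, 0.8, -2.5]
grip_width: 0.0494
grasp_force: 64.7
```

>>> {"api": "step_arm", "payload": {"jaw": [-1,-1,-1], "offset": [[0,0,0],[0,0,0],[0,0,0]], "dr": [[0,0,0],[0,0,0],[0,0,0]]}}

```text
t: 5.82
tcp_pos: [0.5456, 0.1769, 0.1958]
ee_rot: [0.67, 0.742, -0.002, -0.002]
contact_force: [-0.2, -1.4, -4.9]
grip_width: 0.0493
grasp_force: 64.6
```

```bash
python3 - <<'E'
from h import *
s=robot.observe();print(s["tcp_pos"],s["ee_rot"],s["contact_force"],s["wrist_torque"])
np.savez("w4",p=s["tcp_pos"],q=s["ee_rot"])
b=imaging.camera("wrist");cv2.imwrite("pics/w4.png",b)
E
```

```text
[0.54557244 0.1769104  0.19578223] [ 0.67031586  0.74207081 -0.00212724 -0.00174205] [-0.2029664  -1.35259384 -4.93231331] [0.02846005 0.01911155 0.03365368]
```

View pics/w4.png

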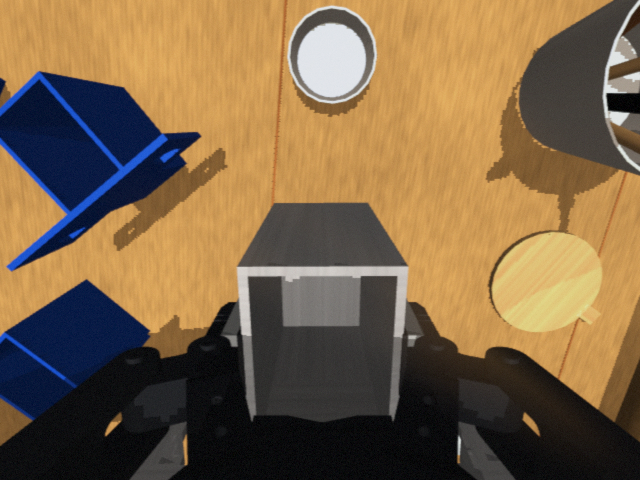

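```bash
python3 - <<'E'
from h import *
k=cal("wrist");M=np.linalg.inv(k["T_tool_cam"])
P=np.array([[-.034,-.025,.0375],[-.034,.025,.0375],[-.034,-.025,-.0575],[-.034,.025,-.0575]])
px=np.array([[239,266.5],[407,266.5],[275.5,203.5],[369,203.5]])
def f(p,full=0):
    A=R.from_euler("zyx",[p[3],p[4],0])*R.from_matrix(np.diag([-1,1,-1]))
    X=A.apply(P)+p[:3];X=X@M[:3,:3].T+M[:3,3]
    e=np.c_[k["fx"]*X[:,0]/X[:,2]+k["cx"],k["fy"]*X[:,1]/X[:,2]+k["cy"]]-px
    return np.r_[e.ravel(),(p[2]-.009)/.001,(p[4])/.01]
s=least_squares(f,[0,0,.009,0,0]);print(np.round(s.x,4),np.round(f(s.x),1))
E
```

```text
[-0.001  -0.0004  0.0103 -0.0015 -0.0032] [-1.1  0.   0.6  0.   0.6  0.   0.3  0.   1.3 -0.3]
```

```bash
cat >> h.py <<'E'
S=np.array([.4926,-.2515]);YAW=-1.9674
EX=np.array([np.cos(YAW),np.sin(YAW)]);EY=np.array([-EX[1],EX[0]])
def tgt(mx,my,mz): # mid in stand frame x,y ; world z -> TCP
    return np.r_[S+EX*(mx-.001)+EY*my,mz+.0095]
def where():
    s=robot.observe();A=R.from_quat(s["ee_rot"]);m=s["tcp_pos"]+A.apply([-.001,0,.0095]);d=m[:2]-S
    a=A.as_matrix()
    F=s["contact_force"]
    print("t",round(s["t"],2),"mid stand mm",np.round(np.r_[d@EX,d@EY,m[2]]*1000,1),"yaw err deg",round(np.degrees(np.arctan2(a[1,0],a[0,0]))-67.28,2),"F x,y,z",np.round([F[:2]@EX,F[:2]@EY,F[2]],1),"T",np.round(s["wrist_torque"],2),"grip",round(s["grip_width"],4))
E
python3 -c "
from h import *
where(); goto(tgt(-.15,.0087,.2105),67.28)"
```

```text
t 5.87 mid stand mm [-414.5 -116.5  185.8] yaw err deg 28.54 F x,y,z [-0.1 -0.1 -4. ] T [0.08 0.01 0.04] grip 0.0494
t 5.87 off [-0.3897, -0.0215, -0.0326] dr [-0.012, 0.004, 0.951]
```

>>> {"api": "step_arm", "payload": {"jaw": [-1,-1,-1,-1,-1], "offset": [[0,0,-0.02],[-0.025,-0.001,-0.034],[-0.06,-0.003,-0.034],[-0.1,-0.006,-0.034],[-0.14,-0.008,-0.034]], "dr": [[0,0,0.05],[0,0,0.15],[0,0,0.3],[0,0,0.45],[0,0,0.6]]}}

```text
t: 6.28
tcp_pos: [0.5503, 0.0714, 0.2213]
ee_rot: [0.779, 0.627, -0.002, -0.002]
contact_force: [0.6, -1.0, -5.2]
grip_width: 0.0494
grasp_force: 64.5
```

```bash
python3 -c "
from h import *
where(); goto(tgt(-.15,.0087,.2105),67.28)"
```

```text
t 6.28 mid stand mm [-319.1  -71.3  211.8] yaw err deg 10.39 F x,y,z [ 0.6  1.  -5.2] T [-0.02 -0.08 -0.04] grip 0.0494
t 6.28 off [-0.2411, 0.0644, 0.0018] dr [-0.01, 0.004, 0.346]
```

>>> {"api": "step_arm", "payload": {"jaw": [-1,-1,-1,-1,-1], "offset": [[-0.045,0.012,0],[-0.1,0.026,0],[-0.15,0.04,0],[-0.2,0.053,0],[-0.225,0.06,0]], "dr": [[0,0,0.1],[0,0,0.2],[0,0,0.3],[0,0,0.346],[0,0,0.346]]}}

```text
t: 6.7
tcp_pos: [0.5588, -0.1065, 0.221]
ee_rot: [0.833, 0.553, -0.003, -0.001]
contact_force: [-0.2, 0.7, -4.5]
grip_width: 0.0495
grasp_force: 64.5
```

>>> {"api": "step_arm", "payload": {"jaw": [-1,-1,-1,-1,-1], "offset": [[0,0,0],[0,0,0],[0,0,0],[0,0,0],[0,0,0]], "dr": [[0,0,0],[0,0,0],[0,0,0],[0,0,0],[0,0,0]]}}

```text
t: 7.12
tcp_pos: [0.5598, -0.101, 0.223]
ee_rot: [0.831, 0.556, -0.001, -0.001]
contact_force: [0.0, 0.2, -4.5]
grip_width: 0.0495
grasp_force: 64.5
```

```bash
python3 -c "
from h import *
where(); goto(tgt(-.075,.0087,.1509),67.28)"
```

```text
t 7.12 mid stand mm [-163.8    3.8  213.5] yaw err deg 0.26 F x,y,z [-0.2 -0.1 -4.5] T [ 0.09 -0.1   0.  ] grip 0.0495
t 7.12 off [-0.1184, 0.0062, 0.0835] dr [-0.005, 0.001, 0.009]
```

>>> {"api": "step_arm", "payload": {"jaw": [-1,-1,-1,-1,-1], "offset": [[-0.02,0.001,0.02],[-0.05,0.003,0.045],[-0.08,0.005,0.07],[-0.105,0.006,0.08],[-0.118,0.006,0.0835]], "dr": [[-0.005,0.001,0.009],[-0.005,0.001,0.009],[-0.005,0.001,0.009],[-0.005,0.001,0.009],[-0.005,0.001,0.009]]}}

```text
t: 7.53
tcp_pos: [0.5284, -0.186, 0.159]
ee_rot: [0.833, 0.553, -0.001, -0.001]
contact_force: [-1.2, 0.2, -4.4]
grip_width: 0.0493
grasp_force: 64.3
```

>>> {"api": "step_arm", "payload": {"jaw": [-1,-1,-1,-1,-1], "offset": [[0,0,0],[0,0,0],[0,0,0],[0,0,0],[0,0,0]], "dr": [[0,0,0],[0,0,0],[0,0,0],[0,0,0],[0,0,0]]}}

```text
t: 7.95
tcp_pos: [0.5311, -0.1851, 0.1618]
ee_rot: [0.833, 0.554, 0.001, 0.001]
contact_force: [0.9, 0.0, -4.7]
grip_width: 0.0495
grasp_force: 64.3
```

```bash
python3 -c "
from h import *
where(); goto(tgt(-.056,.0087,.1509),67.28)
s=robot.observe();cv2.imwrite('pics/w5.png',imaging.camera('wrist'))
a=imaging.camera('scene');b=imaging.camera('top')
c=lambda im,x,y:cv2.resize(im[y:y+100,x:x+80],None,fx=5,fy=5,interpolation=cv2.INTER_CUBIC)
cv2.imwrite('pics/n5.png',np.hstack([c(a,205,215),c(b,350,195)]))"
```

```text
t 7.95 mid stand mm [-75.2   9.9 152.3] yaw err deg -0.03 F x,y,z [-0.4  0.8 -4.7] T [ 0.04 -0.06 -0.02] grip 0.0495
t 7.95 off [-0.0255, -0.0015, 0.0019] dr [0.005, -0.0, -0.001]
```

View pics/n5.png

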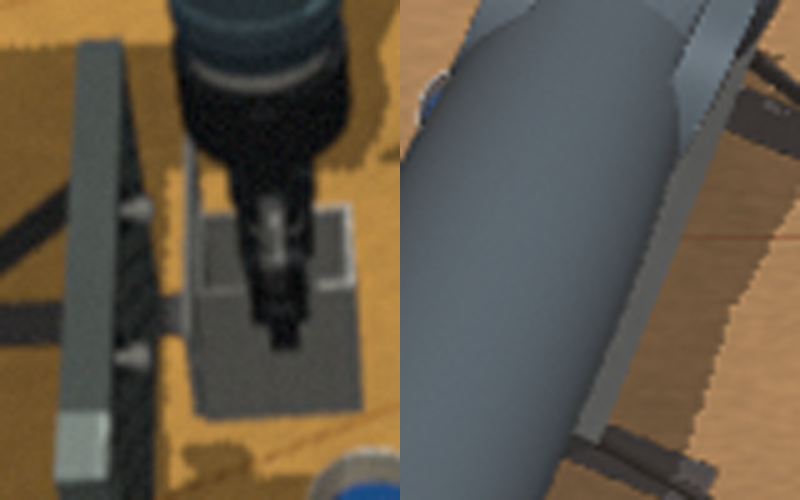

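```bash
python3 -c "
from h import *
for i in range(5):
  where(); imaging.camera('top')
where()
goto(tgt(-.058,.0087,.1509),67.28)"
```

```text
t 8.1 mid stand mm [-74.7   9.5 151.8] yaw err deg -0.06 F x,y,z [-0.2  0.2 -4.3] T [ 0.03 -0.03 -0.  ] grip 0.0494
t 8.15 mid stand mm [-74.6   9.5 151.7] yaw err deg -0.08 F x,y,z [-0.9 -0.1 -4.8] T [ 0.02  0.   -0.  ] grip 0.0489
t 8.2 mid stand mm [-74.4   9.4 151.6] yaw err deg -0.09 F x,y,z [ 0.6  0.8 -5.2] T [0.09 0.02 0.01] grip 0.0493
t 8.25 mid stand mm [-74.4   9.4 151.6] yaw err deg -0.1 F x,y,z [ 0.8  0.2 -4. ] T [ 0.04 -0.01  0.08] grip 0.0493
t 8.3 mid stand mm [-74.3   9.3 151.5] yaw err deg -0.11 F x,y,z [-0.7 -0.  -5.1] T [ 0.04 -0.02 -0.02] grip 0.0495
t 8.35 mid stand mm [-74.2   9.3 151.5] yaw err deg -0.11 F x,y,z [-0.3 -0.1 -4.7] T [ 0.04  0.03 -0.  ] grip 0.049
t 8.35 off [-0.0216, -0.0008, 0.0008] dr [0.002, 0.0, -0.004]
```

>>> {"api": "step_arm", "payload": {"jaw": [-1,-1,-1,-1,-1], "offset": [[-0.005,-0.0008,0.0008],[-0.01,-0.0008,0.0008],[-0.015,-0.0008,0.0008],[-0.018,-0.0008,0.0008],[-0.0215,-0.0008,0.0008]], "dr": [[0,0,-0.002],[0,0,-0.004],[0,0,-0.004],[0,0,-0.004],[0,0,-0.004]]}}

```text
t: 8.77
tcp_pos: [0.5232, -0.2008, 0.1604]
ee_rot: [0.833, 0.554, 0.0, 0.001]
contact_force: [-0.6, -0.2, -5.4]
grip_width: 0.0495
grasp_force: 64.3
```

>>> {"api": "step_arm", "payload": {"jaw": [-1,-1,-1,-1,-1], "offset": [[0,0,0],[0,0,0],[0,0,0],[0,0,0],[0,0,0]], "dr": [[0,0,0],[0,0,0],[0,0,0],[0,0,0],[0,0,0]]}}

```text
t: 9.18
tcp_pos: [0.5235, -0.2003, 0.1604]
ee_rot: [0.832, 0.554, 0.0, 0.001]
contact_force: [-1.1, -0.6, -5.0]
grip_width: 0.0493
grasp_force: 64.3
```

```bash
python3 -c "
from h import *
where()
goto(tgt(-.052,.0087,.1509),67.28)"
```

```text
t 9.18 mid stand mm [-58.2   8.7 150.9] yaw err deg 0.02 F x,y,z [ 0.9 -0.8 -5. ] T [0.09 0.04 0.01] grip 0.0493
t 9.18 off [-0.0083, -0.0, 0.0] dr [0.002, 0.0, 0.001]
```

>>> {"api": "step_arm", "payload": {"jaw": [-1,-1,-1,-1,-1], "offset": [[-0.001,0,0],[-0.002,0,0],[-0.003,0,0],[-0.004,0,0],[-0.005,0,0]], "dr": [[0,0,0],[0,0,0],[0,0,0],[0,0,0],[0,0,0]]}}

```text
t: 9.6
tcp_pos: [0.522, -0.2039, 0.1604]
ee_rot: [0.833, 0.554, 0.0, 0.001]
contact_force: [1.0, -0.1, -3.7]
grip_width: 0.0491
grasp_force: 64.3
```

```bash
python3 -c "
from h import *
where()"
```

```text
t 9.6 mid stand mm [-54.2   8.7 150.9] yaw err deg 0.01 F x,y,z [-0.3  0.9 -3.7] T [ 0.05 -0.    0.01] grip 0.0491
```

>>> {"api": "step_arm", "payload": {"jaw": [-1,-1,-1,-1,-1], "offset": [[-0.001,0,0],[-0.002,0,0],[-0.003,0,0],[-0.004,0,0],[-0.005,0,0]], "dr": [[0,0,0],[0,0,0],[0,0,0],[0,0,0],[0,0,0]]}}

```text
t: 10.02
tcp_pos: [0.5205, -0.2074, 0.1604]
ee_rot: [0.833, 0.554, 0.0, 0.001]
contact_force: [0.6, 0.1, -4.1]
grip_width: 0.0493
grasp_force: 64.3
```

```bash
python3 -c "
from h import *
where()"
```

```text
t 10.02 mid stand mm [-50.4   8.7 150.9] yaw err deg 0.0 F x,y,z [-0.3  0.5 -4.1] T [ 0.12 -0.02 -0.02] grip 0.0493
```

>>> {"api": "step_arm", "payload": {"jaw": [-1,-1,-1,-1,-1], "offset": [[-0.001,0,0],[-0.002,0,0],[-0.003,0,0],[-0.004,0,0],[-0.005,0,0]], "dr": [[0,0,0],[0,0,0],[0,0,0],[0,0,0],[0,0,0]]}}

```text
t: 10.43
tcp_pos: [0.5191, -0.2108, 0.1604]
ee_rot: [0.832, 0.554, 0.0, 0.001]
contact_force: [-0.2, 0.7, -3.8]
grip_width: 0.0492
grasp_force: 64.3
```

```bash
python3 -c "
from h import *
where()"
```

```text
t 10.43 mid stand mm [-46.7   8.7 150.9] yaw err deg 0.01 F x,y,z [-0.6 -0.5 -3.8] T [0.03 0.01 0.06] grip 0.0492
```

>>> {"api": "step_arm", "payload": {"jaw": [-1,-1,-1,-1,-1], "offset": [[-0.001,0,0],[-0.002,0,0],[-0.003,0,0],[-0.0035,0,0],[-0.0035,0,0]], "dr": [[0,0,0],[0,0,0],[0,0,0],[0,0,0],[0,0,0]]}}

```text
t: 10.85
tcp_pos: [0.5181, -0.2133, 0.1604]
ee_rot: [0.833, 0.554, 0.0, 0.001]
contact_force: [-0.1, 0.2, -3.7]
grip_width: 0.0494
grasp_force: 64.3
```

```bash
python3 -c "
from h import *
where()"
```

```text
t 10.85 mid stand mm [-44.1   8.7 150.9] yaw err deg 0.0 F x,y,z [-0.1 -0.1 -3.7] T [ 0.09 -0.03 -0.02] grip 0.0494
```

>>> {"api": "step_arm", "payload": {"jaw": [-1,-1,-1,-1,-1], "offset": [[-0.001,0,0.001],[-0.001,0,0.003],[-0.001,0,0.005],[-0.001,0,0.007],[-0.001,0,0.009]], "dr": [[0,0,0],[0,0,0],[0,0,0],[0,0,0],[0,0,0]]}}

```text
t: 11.27
tcp_pos: [0.5177, -0.2138, 0.1534]
ee_rot: [0.832, 0.554, 0.0, 0.0]
contact_force: [1.1, 0.1, -3.6]
grip_width: 0.0492
grasp_force: 64.3
```

```bash
python3 -c "
from h import *
where()"
```

```text
t 11.27 mid stand mm [-43.5   8.6 143.9] yaw err deg 0.01 F x,y,z [-0.5  1.  -3.6] T [ 0.09 -0.02 -0.01] grip 0.0492
```

>>> {"api": "step_arm", "payload": {"jaw": [-1,-1,-1,-1,-1], "offset": [[0,0,0.001],[0,0,0.002],[0,0,0.004],[0,0,0.005],[0,0,0.006]], "dr": [[0,0,0],[0,0,0],[0,0,0],[0,0,0],[0,0,0]]}}

```text
t: 11.68
tcp_pos: [0.5178, -0.2139, 0.1491]
ee_rot: [0.833, 0.554, 0.0, 0.001]
contact_force: [-0.6, -0.8, -5.3]
grip_width: 0.0492
grasp_force: 64.3
```

```bash
python3 -c "
from h import *
where()"
```

```text
t 11.68 mid stand mm [-43.4   8.7 139.6] yaw err deg 0.01 F x,y,z [ 1.  -0.2 -5.3] T [-0.01 -0.   -0.01] grip 0.0492
```

Still free. I'll keep lowering gently until the weight is taken up.

>>> {"api": "step_arm", "payload": {"jaw": [-1,-1,-1,-1,-1], "offset": [[0,0,0.001],[0,0,0.002],[0,0,0.003],[0,0,0.003],[0,0,0.003]], "dr": [[0,0,0],[0,0,0],[0,0,0],[0,0,0],[0,0,0]]}}

```text
t: 12.1
tcp_pos: [0.5178, -0.2139, 0.1468]
ee_rot: [0.833, 0.554, 0.0, 0.0]
contact_force: [-0.3, 0.0, -4.4]
grip_width: 0.0493
grasp_force: 64.3
```

```bash
python3 -c "
from h import *
where()"
```

```text
t 12.1 mid stand mm [-43.4   8.7 137.3] yaw err deg 0.01 F x,y,z [ 0.1 -0.3 -4.4] T [ 0.06 -0.05 -0.01] grip 0.0493
```

>>> {"api": "step_arm", "payload": {"jaw": [-1,-1,-1,-1], "offset": [[0,0,0.001],[0,0,0.002],[0,0,0.002],[0,0,0.002]], "dr": [[0,0,0],[0,0,0],[0,0,0],[0,0,0]]}}

```text
t: 12.43
tcp_pos: [0.518, -0.214, 0.1457]
ee_rot: [0.833, 0.554, 0.0, 0.001]
contact_force: [-1.0, 0.7, -3.3]
grip_width: 0.0495
grasp_force: 64.7
```

```bash
python3 -c "
from h import *
where()"
```

```text
t 12.43 mid stand mm [-43.4   8.9 136.2] yaw err deg 0.01 F x,y,z [-0.3 -1.2 -3.3] T [-0.   -0.05 -0.03] grip 0.0495
```

>>> {"api": "step_arm", "payload": {"jaw": [-1,-1,-1,-1], "offset": [[0,0,0.0005],[0,0,0.001],[0,0,0.0015],[0,0,0.0015]], "dr": [[0,0,0],[0,0,0],[0,0,0],[0,0,0]]}}

```text
t: 12.77
tcp_pos: [0.5181, -0.2141, 0.1451]
ee_rot: [0.833, 0.554, 0.0, 0.001]
contact_force: [-2.2, 2.5, 4.3]
grip_width: 0.0496
grasp_force: 65.5
```

```bash
python3 -c "
from h import *
where()
a=imaging.camera('scene');cv2.imwrite('pics/n6.png',cv2.resize(a[210:330,190:290],None,fx=5,fy=5,interpolation=cv2.INTER_CUBIC))"
```

```text
t 12.77 mid stand mm [-43.3   9.1 135.6] yaw err deg 0.0 F x,y,z [-1.5 -3.   4.3] T [-0.08  0.25 -0.06] grip 0.0496
```

View pics/n6.png

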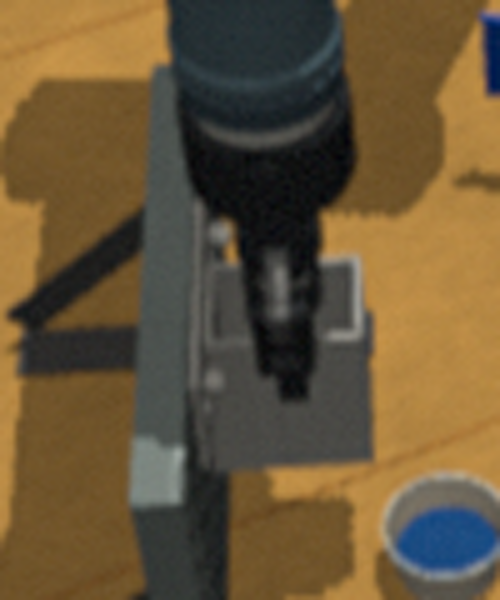

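Both stud heads show in front of the plate, at crop (217,233) and (213,380). The plate lies against the panel, and its height matches the hung height to within 1 mm. I'll ease the load off and release.

>>> {"api": "step_arm", "payload": {"jaw": [-1,-1,0.5,0.8,1], "offset": [[0,0,-0.0008],[0,0,-0.0008],[0,0,-0.0008],[0,0,-0.0008],[0,0,-0.0008]], "dr": [[0,0,0],[0,0,0],[0,0,0],[0,0,0],[0,0,0]]}}

```text
t: 13.23
tcp_pos: [0.5179, -0.2139, 0.1445]
ee_rot: [0.833, 0.554, 0.0, 0.0]
contact_force: [0.1, 0.3, 0.1]
grip_width: 0.0829
grasp_force: 0.0
```

>>> {"api": "step_arm", "payload": {"jaw": [1,1,1,1,1], "offset": [[0,0,0],[0,0,0],[0,0,0],[0,0,0],[0,0,0]], "dr": [[0,0,0],[0,0,0],[0,0,0],[0,0,0],[0,0,0]]}}

```text
t: 13.65
tcp_pos: [0.5178, -0.2139, 0.1449]
ee_rot: [0.833, 0.554, 0.0, 0.001]
contact_force: [-0.1, -0.0, -0.9]
grip_width: 0.0854
grasp_force: 0.0
```

```bash
python3 -c "
from h import *
where()"
```

```text
t 13.65 mid stand mm [-43.4   8.7 135.4] yaw err deg 0.01 F x,y,z [ 0.  -0.  -0.9] T [-0.04  0.01  0.05] grip 0.0854
```

>>> {"api": "step_arm", "payload": {"jaw": [1,1,1,1,1], "offset": [[0,0,-0.015],[0,0,-0.04],[0,0,-0.08],[0,0,-0.12],[0,0,-0.16]], "dr": [[0,0,0],[0,0,0],[0,0,0],[0,0,0],[0,0,0]]}}

```text
t: 14.07
tcp_pos: [0.5173, -0.2136, 0.266]
ee_rot: [0.832, 0.554, 0.0, 0.0]
contact_force: [1.7, -0.3, 0.2]
grip_width: 0.0856
grasp_force: 0.0
```

>>> {"api": "step_arm", "payload": {"jaw": [1,1,1,1,1], "offset": [[0.03,0,-0.03],[0.06,0,-0.05],[0.09,0,-0.05],[0.09,0,-0.05],[0.09,0,-0.05]], "dr": [[0,0,0],[0,0,0],[0,0,0],[0,0,0],[0,0,0]]}}

```text
t: 14.48
tcp_pos: [0.5441, -0.1508, 0.3025]
ee_rot: [0.832, 0.555, 0.0, 0.001]
contact_force: [0.7, 0.7, 0.4]
grip_width: 0.0853
grasp_force: 0.0
```

```bash
python3 - <<'E'
from h import *
s=robot.observe();print(s["t"],s["tcp_pos"])
b=imaging.camera("wrist");a=imaging.camera("scene")
cv2.imwrite("pics/n7.png",np.hstack([cv2.resize(b,(533,400)),cv2.resize(a[210:350,190:283],(266,400),interpolation=cv2.INTER_CUBIC)]))
P=[(.042,y,.0575) for y in(-.065,.065)]+[(-.034,y,.0375) for y in(-.025,.025)]
X=place([*(S+EX*-.042+EY*.0087),.1362,YAW],np.array(P));print(np.round(project((s["tcp_pos"],s["ee_rot"]),X)*533/640))
E
```

```text
14.4833 [ 0.54409275 -0.15081417  0.30254612]
[[197. 319.]
 [341. 319.]
 [241. 232.]
 [297. 232.]]
```

View pics/n7.png

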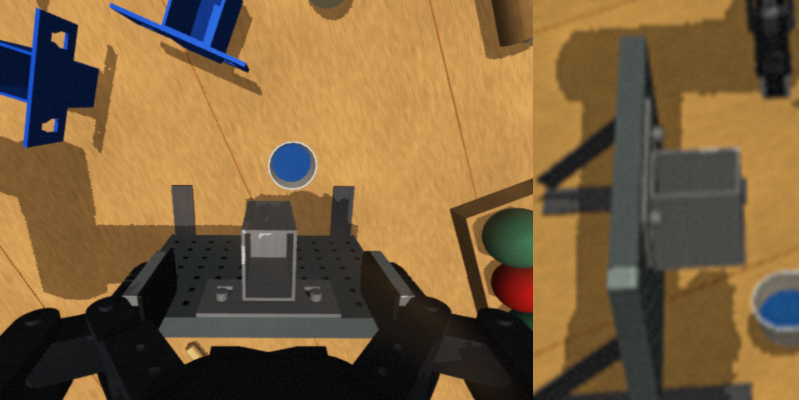

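The caddy hangs level: its plate top runs from (197,318) to (341,318), matching the predicted corners to about 1 px. Both heads are in front of the plate, and the robot is clear. Handing in.

```bash
python3 -c "
from plant import robot
print(robot.sign_off())"
```

```text
the job is handed in; nothing more can be done
None
```

The steel caddy hangs level on both studs, back plate against the panel; I let go, backed the arm clear and handed the job in at about 14.5 s of the 58 s allowed, though sign-off returned no verdict.

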